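# Lift the toasted roll off the griddle with the turner

## Task

The filled roll on the griddle is toasted: lift the steel dome off it and set the dome down upright on the worktop, then slide the turner under the roll, lift it off the griddle and lay it the same way up in the middle of the plate. The roll is hot, so never touch it with the gripper or let it fall on the worktop. Finally put the turner down with its blade flat on the worktop, clear of the plate, and leave the plate, mill, shaker, jar, bottle, mug and glass standing where they are.

Things in the scene. Friction and masses are not known exactly. Their poses are not given: they have to be found in the camera images.
- griddle: black cast plate, 200 x 236 mm, fixed across the hob's grates; cooking top 65 mm above the worktop. Origin: centre of its underside; flat top at z = 12 mm; its -x edge (x = -100 mm) is open. Rims on the other sides: rear, inner face x = +92 mm, and left and right, inner faces y = +-110 mm, 10 to 12 mm above the top. Loop handles to y = +-143 mm. Things pushed to +x stop at the rear rim.
- roll: round toasted bread roll, rigid, pressed flat, 94 mm across, 25 mm high, dark stripes on top, 90 g, on the griddle under the dome. Origin: centre of its underside, z out of its striped top. Underside flat to a radius of 37 mm; the lower edge is rounded up from there (radius 43.5 mm at 4 mm height), so a thin blade enters below it.
- dome: hollow steel melting dome, mouth down over the roll, 124 mm across at the rim, 50 mm high and a black knob on top to 87 mm, 0.2 kg. Origin at the centre of its open rim, z up.
- dome_knob (a point): centre of the dome's knob, 73 mm above its rim; the knob is an upright cylinder, 28 mm across, spanning 60 to 87 mm above the rim.
- turner: turner (spatula), 0.14 kg, standing on its blade, handle in the air (weight lies over the blade). Origin: middle of the blade's rear edge, underside; x along the blade to its front, z up. Blade 85 long, 78 wide, 2 mm thick, slotted, slippery: a roll slides off at about 20 degrees. Handle behind a steep neck, 20 x 20 mm, flat sides, from x = -12, z = 56 mm to x = -116, z = 65 mm.
- turner_blade (a point): middle of the blade's upper face, in turner coordinates x = 42.5, y = 0, z = 2 mm.
- turner_grip (a point): place to hold the handle, in turner coordinates x = -55, y = 0, z = 60 mm; grip across its 20 mm width (turner y).
- plate: white plate on the worktop, 200 mm across, rim 21 mm high; its flat middle, about 130 mm across, is 8 mm above the worktop. Origin at the centre of its underside.
- pepper_mill: brown wooden pepper mill, 58 mm across, 170 mm high, standing on the worktop; origin at the centre of its underside.
- salt_shaker: white salt shaker with a grey top, 44 mm across, 90 mm high; origin at the centre of its underside.
- honey_jar: glass jar with a yellow lid, 65 mm across, 95 mm high; origin at the centre of its underside.
- oil_bottle: tall bottle with a red cap, 60 mm across, 272 mm high; origin at the centre of its underside.
- mug: striped mug at the left front, 86 mm across, 90 mm high, 120 mm over its handle; origin under the centre of the whole outline, the handle toward its -y.
- tumbler: small glass on the worktop in front of the hob, 50 mm across, 58 mm high; origin at the centre of its underside.
- strip (a point): middle of the bare strip of worktop between its front edge (76 mm nearer the robot) and the hob (77 mm farther away), level with the hob; the strip runs on along y past the hob's whole width. The griddle's front corner may overhang it at 53 mm height. A kettle stands on the hob's left burner; wall cupboards hang 0.58 m above the rear of the worktop to the right of the hob.

How it is judged:
By the outcome, as a careful person would: the job done as asked, in the order asked, and still so for the second after the job is handed in, with the robot touching nothing.
It also fails if it takes over 72 s, if anything falls off the work surface, if the arm or the gripper's body presses on something with over 40 N, if the wrist force passes 120 N, or if a joint passes its speed limit or range.

## Robot

A 7-joint arm with a two-finger parallel gripper is mounted at the origin on a cart in front of the work surface, level with it; the furniture and walls round the work are solid. World frame = base frame: x ahead of the robot, y to its left, z up, the work surface at z = 0. Lengths are in m, angles in rad, forces in N, time in s.
With the tool pointing down it reaches from about 0.35 to 0.9 m from the base axis. Payload 8.1 kg.
Tool frame: the origin (TCP) lies midway between the tips of the shut fingers; the grasp point (between the pads) lies 19 mm behind it; z points along the fingers, y is the line along which they close (so a half turn about z gives the same grasp; the last joint's range is limited). The gripper opens to 92 mm and grips with 3 to 60 N. Pads are 19 mm wide; open, the fingers measure 130 mm over their backs; the gripper's body (75 mm by 190 mm) begins 47 mm behind the grasp point.
Start: joints at [1.167, 0.434, 0.025, 1.573, -0.012, 1.134, -0.075], TCP at [0.185, -0.597, 0.227] pointing down, gripper open.
Joint ranges: [-2.62, 2.62], [-0.44, 2.09], [-1.27, 1.32], [0.08, 2.57], [-1.32, 4.46], [0.12, 2], [-2.74, 2.74]. Speed limits (rad/s): [2.22, 2.22, 3.01, 3.01, 3.14, 3.14, 3.14].

## Interface

Orientations are given as a rotation vector (axis times angle).
In Python, from cell import arm gives the robot as it stands.
- The arm moves only by the tool arm_command, never from a script. Its arguments are lists of equal length, an entry for each row: "dp": the shift along the tool's x, y, z in units of 25 mm (1.0 is 25 mm), a list of three; "angular": the turn, a rotation vector about the tool's x, y, z in units of 0.15 rad (1.0 is 0.15 rad), a list of three; "claw": the opening, from 0 (shut) to 1 (fully open). In form: {"dp": [[x, y, z], ...], "angular": [[rx, ry, rz], ...], "claw": [claw, ...]}. A call has 1 to 10 rows; each row shifts and turns the commanded pose from where the row before left it, along the tool's axes as they then stand; what a row does not reach is not made up. A row lasts 1/10 s, in which the tool goes at most 50 mm and 8.59 degrees, less where a joint would pass 70% of its speed; a pose out of reach is approached as far as the arm can. A call with a number of a shift or a turn outside -1 to 1 is refused whole. A call with a gripper value outside its range is refused whole. The fingers move at their own pace and stop on an object; "force" is the grip in N (left out, the last holds). Time passes only in rows, so rows that do not move let the fingers close. It gives the time, the measured TCP pose, the force, the opening and the grip force at its end, in the units of the state.
- arm.observe(): the state, without advancing time (a new reading comes with each control period).
- arm.get_image(name): name is "scene" or "side" or "wrist"; returns a dict with "frame" (400x640x3 uint8, red, green, blue), "z_map" (400x640 float32, m along the optical axis (not along the pixel's ray), 0 where there is no reading), "K" (3x3 intrinsics, pixels), "R" (3x3) and "t" (3): a world point X has camera coordinates R X + t. Camera axes: x right, y down, z forward; pixel columns grow to the right and rows downward; lengths in m; the calibration is good to about 2 mm. The wrist camera is an equidistant fisheye: a pixel r from the principal point sees the ray r / f radians off the axis. A picture is of the moment at which its call begins.
- arm.sign_off(): hands the job in; it is judged then, once.
The state is a dict: "clock": time; "joints": joint angles; "dq": joint speeds; "joint_efforts": joint torques, N m; "position": TCP position; "ee_rot": TCP orientation; "force": force on the tool from outside, world axes, zero at the start; "ft_torque": the same for the moment, N m; "width": opening from 0.0 (shut) to 1.0 (fully open); "gripper_force": force on a finger pad.
Only numpy, scipy, OpenCV 4.12 (cv2) and the standard library are available. Lean on these libraries where they do the work, as an engineer would, in place of code of your own. Each camera call takes 0.05 s, during which the arm holds its last target. There are 200 camera calls.

## Working session

There is one attempt and no reset: what is moved stays moved. The work goes in short steps, Python scripts to look and compute and a tool call to move; the robot and the scene stay as the last step left them, time stands still between calls to the robot, and variables do not carry over. Pictures are saved under pics/ and viewed, at most 10 in all, crops included, and the job is handed in when it is done.

Besides the shell and the picture viewer there is one more tool, called by a JSON object that holds its "op" and its "data". arm_command: Moves the arm, as the interface text tells. Its arguments: {"type":"object","properties":{"dp":{"type":"array","items":{"type":"array","items":{"type":"number"}}},"angular":{"type":"array","items":{"type":"array","items":{"type":"number"}}},"claw":{"type":"array","items":{"type":"number"}},"force":{"type":"number"}},"required":["dp","angular","claw"]}

```bash
mkdir -p pics; ls
python3 - <<'E'
from cell import arm
import cv2,numpy as np
for n in ("scene","side"):
    d=arm.get_image(n); cv2.imwrite(f"pics/{n}0.png",d["frame"][:,:,::-1]); np.savez(f"{n}0.npz",**d)
    print(n,d["K"].tolist(),(-d["R"].T@d["t"]).round(3),d["R"][2].round(2))
print(arm.observe())
E
```

```text
pics
scene [[492.6372702858404, 0.0, 318.48108214113734], [0.0, 492.6372702858404, 197.500140500587], [0.0, 0.0, 1.0]] [-1.102 -0.12   1.239] [ 0.83  0.03 -0.56]
side [[493.7804353255358, 0.0, 316.37270120607593], [0.0, 493.7804353255358, 197.64746344090617], [0.0, 0.0, 1.0]] [ 0.077 -1.542  1.097] [ 0.26  0.8  -0.54]
{'clock': 0.1, 'joints': array([ 1.16740629,  0.43515829,  0.02497951,  1.57399156, -0.01161827,
        1.13400332, -0.07508517]), 'dq': array([ 0.00175767, -0.00158536,  0.00157805, -0.00278865, -0.00080205,
       -0.00110827,  0.00100711]), 'joint_efforts': array([ 4.02759659e-03, -6.69131112e+01,  9.88736339e-01, -3.15144217e+01,
       -6.03799056e-02,  3.74498684e-02,  4.02139131e-05]), 'position': array([ 0.18498954, -0.59652033,  0.22602604]), 'ee_rot': array([-3.10478417e+00, -4.70389509e-01,  5.10293606e-04]), 'force': array([0.42278787, 0.00635729, 0.01770089]), 'ft_torque': array([-0.04606518,  0.02584356,  0.00339677]), 'gripper_force': 0.0, 'width': 1.000141141399933}
```

View pics/scene0.png

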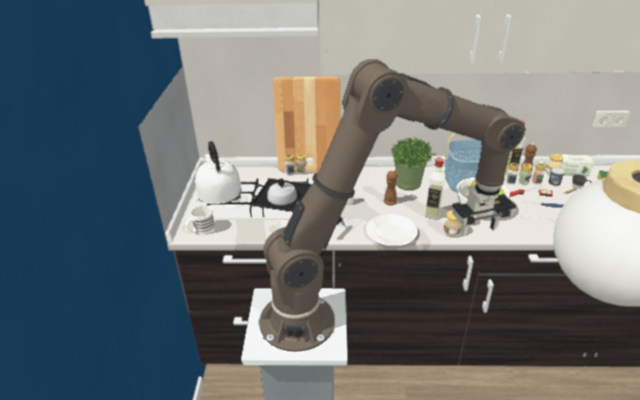

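View pics/side0.png

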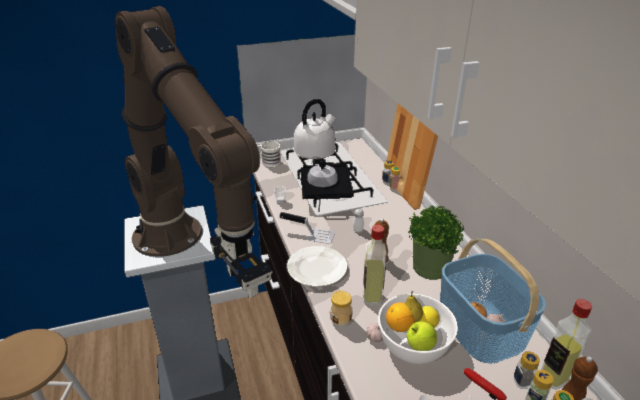

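The scene view shows the dome at about (282,193), the plate at (391,231) and the kettle at (215,180). The side view shows the dome at (322,175), turner blade at (322,236) with its handle toward (293,217), plate (317,267), tumbler (281,195) and shaker (359,220). Next I'll get positions from depth.

```bash
cat > h.py <<'E'
import numpy as np,cv2
def cloud(d):
    z=d["z_map"];K=d["K"];v,u=np.mgrid[:z.shape[0],:z.shape[1]]
    P=np.stack([(u-K[0,2])/K[0,0]*z,(v-K[1,2])/K[1,1]*z,z],-1)
    P=(P-d["t"])@d["R"]; P[z==0]=np.nan
    return P
def ray(d,u,v,h):
    K=d["K"];r=d["R"].T@np.array([(u-K[0,2])/K[0,0],(v-K[1,2])/K[1,1],1]);c=-d["R"].T@d["t"]
    return c+r*(h-c[2])/r[2]
E
python3 - <<'E'
from h import *
for n in("side","scene"):
    d=np.load(n+"0.npz");P=cloud(d);f=d["frame"]
    x0,x1,y0,y1,s=.2,.95,-.6,.5,700
    im=np.zeros((int((x1-x0)*s),int((y1-y0)*s),3),np.uint8)
    ok=(P[...,0]>x0)&(P[...,0]<x1)&(P[...,1]>y0)&(P[...,1]<y1)&(P[...,2]<.3)
    for p,c in sorted(zip(P[ok].tolist(),f[ok].tolist()),key=lambda t:t[0][2]):
        cv2.circle(im,(int((y1-p[1])*s),int((x1-p[0])*s)),1,c[::-1],-1)
    for k in range(2,10): cv2.putText(im,f"{k/10}",(0,int((x1-k/10)*s)),0,.4,(0,255,0))
    for k in range(-6,6): cv2.line(im,(int((y1-k/10)*s),0),(int((y1-k/10)*s),520),(0,255,0) if k==0 else (0,90,0),1)
    cv2.imwrite(f"pics/top_{n}.png",im)
    q=P[ok]
d=np.load("side0.npz");P=cloud(d)
for nm,(u,v) in dict(dome=(322,175),knob=(320,161),blade=(322,236),handle=(293,217),handle2=(304,219),plate=(317,267),tumb=(281,195),salt=(359,216),gridfront=(327,192),strip=(300,250)).items(): print(nm,P[v,u].round(3))
E
```

```text
dome [0.616 0.055 0.112]
knob [0.622 0.1   0.151]
blade [ 0.535 -0.187  0.005]
handle [ 0.445 -0.125  0.067]
handle2 [ 0.479 -0.15   0.068]
plate [ 0.464 -0.348  0.009]
tumb [0.449 0.065 0.046]
salt [ 0.668 -0.207  0.078]
gridfront [ 0.618 -0.001  0.066]
strip [ 0.432 -0.258  0.02 ]
```

View pics/top_side.png

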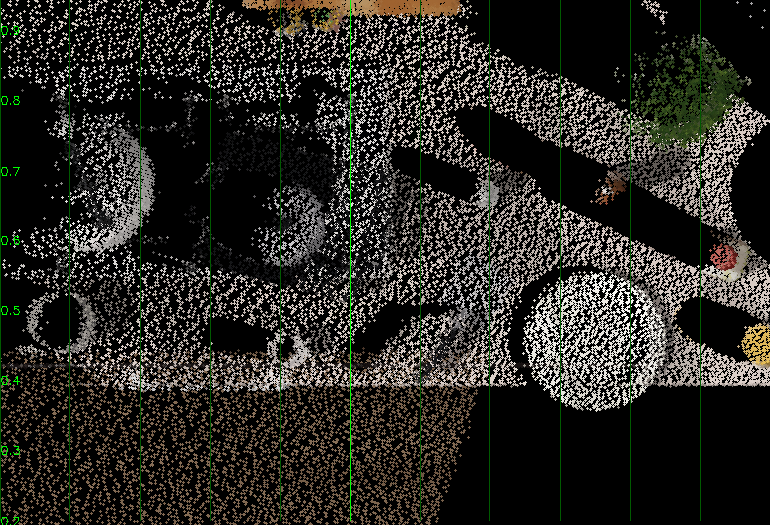

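Run:
```python
from h import *
d=np.load("side0.npz");P=cloud(d);f=d["frame"].astype(int)
for u,v in((312,213),(384,202)): print("hob corner",ray(d,u,v,.01).round(3))
X,Y,Z=P[...,0],P[...,1],P[...,2]
def box(a,b,c,e,l,h): return (X>a)&(X<b)&(Y>c)&(Y<e)&(Z>l)&(Z<h)
def st(n,m): q=P[m]; print(n,m.sum(),q.min(0).round(3),q.max(0).round(3),np.median(q,0).round(3))
st("knob",box(.56,.7,0,.18,.125,.17))
st("plate",box(.3,.62,-.47,-.22,.012,.03))
dark=f.sum(2)<150
m=dark&box(.4,.8,-.08,.3,.058,.085); st("gr",m)
print(cv2.minAreaRect((P[m][:,:2]*1000).astype(np.float32)))
m=box(.4,.56,-.2,-.02,.05,.08); st("handle",m); q=P[m]
c=q.mean(0);w=np.linalg.svd(q-c)[2][0];t=(q-c)@w;print(c.round(3),w.round(3),t.min(),t.max())
m=box(.44,.62,-.26,-.1,.001,.012)&(f.max(2)-f.min(2)<300); 
cv2.imwrite("pics/crop_side.png",cv2.resize(d["frame"][140:300,240:400,::-1],(640,640)[:2],interpolation=2)[:600])
from cell import arm
from scipy.spatial.transform import Rotation as Ro
s=arm.observe();R=Ro.from_rotvec(s["ee_rot"])
print(R.as_matrix().round(3)); print((R.inv().apply(np.array([.60,.09,.36])-s["position"])/.025).round(2))
```

```text
hob corner [ 0.543 -0.043  0.01 ]
hob corner [ 0.839 -0.059  0.01 ]
knob 51 [0.617 0.084 0.128] [0.644 0.121 0.157] [0.63  0.094 0.145]
plate 1190 [ 0.363 -0.453  0.012] [ 0.561 -0.247  0.029] [ 0.464 -0.344  0.019]
gr 1036 [ 0.519 -0.064  0.058] [0.763 0.235 0.084] [0.645 0.036 0.067]
((645.3489379882812, 83.22575378417969), (289.83551025390625, 208.62078857421875), 73.52286529541016)
handle 186 [ 0.402 -0.163  0.05 ] [ 0.495 -0.082  0.079] [ 0.448 -0.128  0.067]
[ 0.448 -0.126  0.066] [ 0.824 -0.561 -0.079] -0.05498811963988999 0.05082938391075485
[[ 0.955  0.296 -0.001]
 [ 0.296 -0.955  0.001]
 [-0.    -0.001 -1.   ]]
[ 23.99 -21.32  -5.33]
```

View pics/crop_side.png

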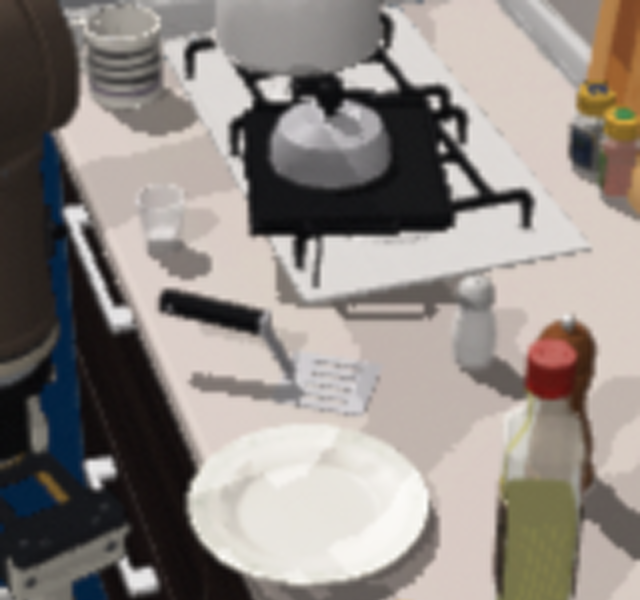

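The crop shows the griddle yawed on the hob with the dome on it. The turner handle starts at (162,300) in the crop and its blade is at (335,385). The strip left of the tumbler is free, so I'll set the dome there. Next I'll move above the dome.

{"op": "arm_command", "data": {"dp": [[0.5,-0.5,-0.5],[1,-0.9,-0.5],[1,-0.9,-0.5],[1,-0.9,-0.5],[1,-0.9,-0.5],[1,-0.9,-0.5],[1,-0.9,-0.5],[1,-0.9,-0.5],[1,-0.9,-0.5],[1,-0.9,-0.5]], "angular": [[0,0,0],[0,0,0],[0,0,0],[0,0,0],[0,0,0],[0,0,0],[0,0,0],[0,0,0],[0,0,0],[0,0,0]], "claw": [1,1,1,1,1,1,1,1,1,1]}}

```text
clock: 1.1
position: [0.3488, -0.3188, 0.3529]
ee_rot: [3.105, 0.472, 0.0]
force: [0.4, 0.5, 0.8]
width: 1.0
gripper_force: 0.0
```

{"op": "arm_command", "data": {"dp": [[1,-0.9,0],[1,-0.9,0],[1,-0.9,0],[1,-0.9,0],[1,-0.9,0],[1,-0.9,0],[1,-0.9,0],[1,-0.9,0],[1,-0.9,0],[1,-0.9,0]], "angular": [[0,0,0],[0,0,0],[0,0,0],[0,0,0],[0,0,0],[0,0,0],[0,0,0],[0,0,0],[0,0,0],[0,0,0]], "claw": [1,1,1,1,1,1,1,1,1,1]}}

```text
clock: 2.1
position: [0.5202, -0.0301, 0.3524]
ee_rot: [3.105, 0.472, 0.0]
force: [-0.3, -1.1, 0.3]
width: 0.998
gripper_force: 0.0
```

{"op": "arm_command", "data": {"dp": [[1,-0.9,0],[1,-0.9,0],[0.7,-0.8,0],[0.5,-0.5,0],[0,0,0],[0,0,0]], "angular": [[0,0,0],[0,0,0],[0,0,0],[0,0,0],[0,0,0],[0,0,0]], "claw": [1,1,1,1,1,1]}}

```text
clock: 2.7
position: [0.5735, 0.0651, 0.3518]
ee_rot: [3.105, 0.471, -0.001]
force: [-0.1, -0.0, 0.3]
width: 1.002
gripper_force: 0.0
```

```bash
cat >> h.py <<'E'
from scipy.spatial.transform import Rotation as Ro
def fish(d,u,v,h):
    K=d["K"];p=np.array([(u-K[0,2])/K[0,0],(v-K[1,2])/K[1,1]]);a=np.linalg.norm(p)+1e-12
    r=d["R"].T@np.r_[p/a*np.sin(a),np.cos(a)];c=-d["R"].T@d["t"]
    return c+r*(h-c[2])/r[2]
def fcloud(d):
    z=d["z_map"];K=d["K"];v,u=np.mgrid[:z.shape[0],:z.shape[1]]
    x=(u-K[0,2])/K[0,0];y=(v-K[1,2])/K[1,1];a=np.hypot(x,y)+1e-9;k=np.tan(np.minimum(a,1.5))/a
    P=(np.stack([x*k*z,y*k*z,z],-1)-d["t"])@d["R"];P[z==0]=np.nan
    return P
def to(target,s):
    R=Ro.from_rotvec(s["ee_rot"]);return (R.inv().apply(np.array(target)-s["position"])/.025).round(2)
def save(n,name):
    from cell import arm
    d=arm.get_image(n);np.savez(name+".npz",**d);cv2.imwrite(f"pics/{name}.png",d["frame"][:,:,::-1]);return d
E
python3 - <<'E'
from h import *
from cell import arm
d=save("wrist","w1");s=arm.observe();print(s["position"],s["ee_rot"],s["clock"],d["K"][0])
P=fcloud(d);X,Y,Z=P[...,0],P[...,1],P[...,2]
k=(Z>.13)&(Z<.16)&(abs(X-.63)<.05)&(abs(Y-.1)<.06);print(k.sum(),np.nanmean(P[k],0).round(4),np.nanmin(P[k],0).round(3),np.nanmax(P[k],0).round(3))
E
```

```text
[0.57353637 0.06436212 0.35189523] [ 3.10535790e+00  4.68968604e-01 -3.49354676e-04] 2.75 [309.70691629   0.         317.38657521]
440 [0.6323 0.098  0.1507] [0.619 0.084 0.142] [0.646 0.112 0.154]
```

View pics/w1.png

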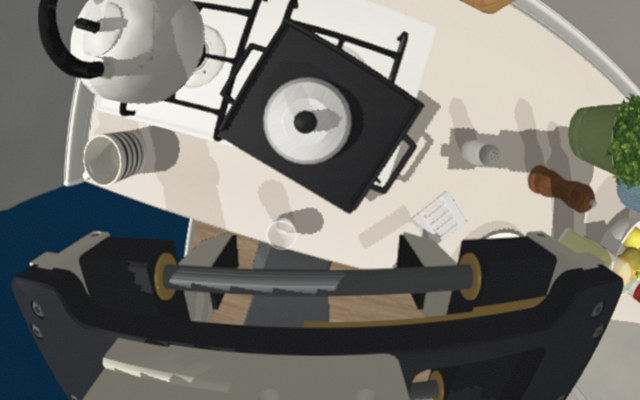

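The wrist view shows the knob at (305,122) and the griddle corners at about (350,212), (423,105), (283,22) and (215,135). I'll descend onto the knob.

{"op": "arm_command", "data": {"dp": [[0.6,-0.1,0.5],[1,-0.2,1],[1,-0.3,1],[0,0,1],[0,0,1],[0,0,1],[0,0,1],[0,0,1],[0,0,1],[0,0,0.6]], "angular": [[0,0,0],[0,0,0],[0,0,0],[0,0,0],[0,0,0],[0,0,0],[0,0,0],[0,0,0],[0,0,0],[0,0,0]], "claw": [1,1,1,1,1,0.9,0.8,0.7,0.7,0.7]}}

```text
clock: 3.75
position: [0.6306, 0.0967, 0.1226]
ee_rot: [3.105, 0.467, -0.003]
force: [0.1, -0.6, 0.3]
width: 0.703
gripper_force: 0.0
```

Run:
```python
from h import *
from cell import arm
d=np.load("w1.npz")
c=[fish(d,350,212,.066)[:2],fish(d,423,105,.075)[:2],fish(d,283,22,.075)[:2],fish(d,215,135,.07)[:2]]
print(np.round(c,3))
c=np.array(c);print("fl-fr",np.degrees(np.arctan2(*(c[3]-c[0])[::-1]))-90,"rr-fr",np.degrees(np.arctan2(*(c[1]-c[0])[::-1])),[np.linalg.norm(c[i]-c[i-1]) for i in range(4)],c.mean(0))
s=arm.observe();print(s["position"],to([.632,.098,.124],s))
P=fcloud(d);f=d["frame"].astype(int)
m=(f.sum(2)<150)&(abs(P[...,2]-.066)<.008)&(abs(P[...,0]-.63)<.18)&(abs(P[...,1]-.1)<.18)
n,l,st,_=cv2.connectedComponentsWithStats(cv2.erode(m.astype(np.uint8),np.ones((9,9))));i=1+st[1:,4].argmax();m=l==i
print(cv2.minAreaRect((P[m][:,:2]*1000).astype(np.float32)))
```

```text
[[ 0.521 -0.003]
 [ 0.707 -0.053]
 [ 0.759  0.173]
 [ 0.575  0.222]]
fl-fr -13.587389688139325 rr-fr -14.780411107161202 [np.float64(0.23221796101456885), np.float64(0.1928890983004993), np.float64(0.23104602612892802), np.float64(0.1902081723868971)] [0.64043226 0.08471346]
[0.63063092 0.09673155 0.12258777] [ 0.07 -0.03 -0.06]
((638.3596801757812, 73.70919799804688), (189.8573760986328, 175.31646728515625), 75.26819610595703)
```

{"op": "arm_command", "data": {"dp": [[0,0,0],[0,0,0],[0,0,0],[0,0,0],[0,0,-0.4],[0,0,-0.8],[0,0,-1],[0,0,-1],[0,0,-0.8],[0,0,0]], "angular": [[0,0,0],[0,0,0],[0,0,0],[0,0,0],[0,0,0],[0,0,0],[0,0,0],[0,0,0],[0,0,0],[0,0,0]], "claw": [0,0,0,0,0,0,0,0,0,0], "force": 30}}

```text
clock: 4.75
position: [0.6331, 0.0998, 0.2281]
ee_rot: [-3.106, -0.471, -0.009]
force: [0.8, 0.9, -1.8]
width: 0.291
gripper_force: 30.0
```

Run:
```python
from h import *
from cell import arm
s=arm.observe();print(s["position"],s["width"],to([.465,.24,.2],s))
d=save("side","s2")
```

```text
[0.63308697 0.09979653 0.2281151 ] 0.2909495749677319 [-4.77 -7.35  1.09]
```

View pics/s2.png

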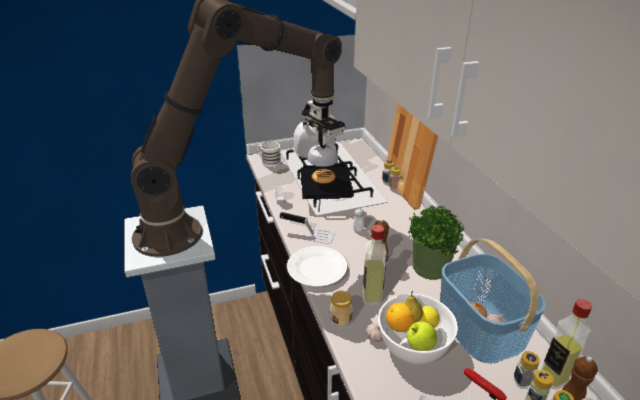

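The dome is in the gripper and the roll is uncovered at (323,176). I'll carry the dome to the left strip.

{"op": "arm_command", "data": {"dp": [[-0.3,-0.5,0],[-0.6,-0.9,0],[-0.6,-1,0],[-0.6,-1,0],[-0.6,-1,0],[-0.6,-1,0],[-0.6,-0.9,0.3],[-0.6,-0.7,0.8],[-0.27,-0.35,1],[0,0,1]], "angular": [[0,0,0],[0,0,0],[0,0,0],[0,0,0],[0,0,0],[0,0,0],[0,0,0],[0,0,0],[0,0,0],[0,0,0]], "claw": [0,0,0,0,0,0,0,0,0,0]}}

```text
clock: 5.8
position: [0.4596, 0.2407, 0.1451]
ee_rot: [-3.105, -0.477, 0.003]
force: [1.3, -1.3, -2.6]
width: 0.289
gripper_force: 30.0
```

{"op": "arm_command", "data": {"dp": [[0,0,1],[0,0,1],[0,0,0.8],[0,0,0.5],[0,0,0.3],[0,0,0.1],[0,0,0],[0,0,0]], "angular": [[0,0,0],[0,0,0],[0,0,0],[0,0,0],[0,0,0],[0,0,0],[0,0,0],[0,0,0]], "claw": [0,0,0,0,0,0,0,0]}}

```text
clock: 6.6
position: [0.4638, 0.2398, 0.056]
ee_rot: [-3.106, -0.471, -0.005]
force: [-0.7, -4.1, 24.3]
width: 0.291
gripper_force: 30.0
```

{"op": "arm_command", "data": {"dp": [[0,0,-0.1],[0,0,0],[0,0,0],[0,0,0],[0,0,-1],[0,0,-1],[0,0,-1],[0,0,-1],[0,0,-1],[0,0,-0.5]], "angular": [[0,0,0],[0,0,0],[0,0,0],[0,0,0],[0,0,0],[0,0,0.4],[0,0,0.9],[0,0,0.9],[0,0,0.9],[0,0,0.9]], "claw": [0.1,0.9,0.9,0.9,0.9,0.9,0.9,0.9,0.9,0.9]}}

```text
clock: 7.6
position: [0.4636, 0.2398, 0.1961]
ee_rot: [-3.104, 0.477, -0.002]
force: [-0.1, 0.2, 0.2]
width: 0.897
gripper_force: 0.0
```

{"op": "arm_command", "data": {"dp": [[0,0,0],[0,0,0]], "angular": [[0,0,0.9],[0,0,0.9]], "claw": [0.9,0.9]}}

```text
clock: 7.8
position: [0.4628, 0.2384, 0.1931]
ee_rot: [3.028, -0.83, -0.004]
force: [0.4, -0.6, -2.4]
width: 0.899
gripper_force: 0.0
```

Run:
```python
from h import *
from cell import arm
s=arm.observe();R=Ro.from_rotvec(s["ee_rot"]).as_matrix()
print(s["position"],s["joints"].round(2),np.degrees(np.arctan2(R[1,0],R[0,0])),to([.43,-.11,.2],s))
```

```text
[0.46275505 0.23843119 0.19311172] [-0.46  0.31 -0.15  1.86  0.05  0.98 -2.74] -30.64473447197389 [ 5.98 12.66 -0.26]
```

J7 sits at its limit, so I'll move right, which backs it away from the limit.

{"op": "arm_command", "data": {"dp": [[0.4,0.6,-0.1],[0.5,1,-0.1],[0.5,1,0],[0.5,1,0],[0.5,1,0],[0.5,1,0],[0.5,1,0],[0.5,1,0],[0.5,1,0],[0.5,1,0]], "angular": [[0,0,0],[0,0,0],[0,0,0],[0,0,0],[0,0,0],[0,0,0],[0,0,0],[0,0,0.2],[0,0,0.2],[0,0,0]], "claw": [0.9,0.9,0.9,0.9,0.9,0.9,0.9,0.9,0.9,0.9]}}

```text
clock: 8.8
position: [0.4447, -0.031, 0.1986]
ee_rot: [3.003, -0.912, -0.003]
force: [-0.1, 0.2, -0.6]
width: 0.9
gripper_force: 0.0
```

{"op": "arm_command", "data": {"dp": [[0.5,1,0],[0.4,1,0],[0.2,1,0],[0,0,0],[0,0,0]], "angular": [[0,0,0],[0,0,0],[0,0,0],[0,0,0],[0,0,0]], "claw": [0.9,0.9,0.9,0.9,0.9]}}

```text
clock: 9.3
position: [0.4261, -0.1076, 0.1988]
ee_rot: [3.003, -0.912, -0.003]
force: [0.3, 0.4, -0.7]
width: 0.901
gripper_force: 0.0
```

Run:
```python
from h import *
from cell import arm
d=save("wrist","w3");s=arm.observe();R=Ro.from_rotvec(s["ee_rot"]).as_matrix()
print(s["position"],s["joints"].round(2),np.degrees(np.arctan2(R[1,0],R[0,0])),s["clock"])
```

```text
[ 0.42641159 -0.1070039   0.19888931] [ 0.07  0.16  0.06  2.04 -0.01  0.94 -2.02] -33.705338637763184 9.35
```

View pics/w3.png

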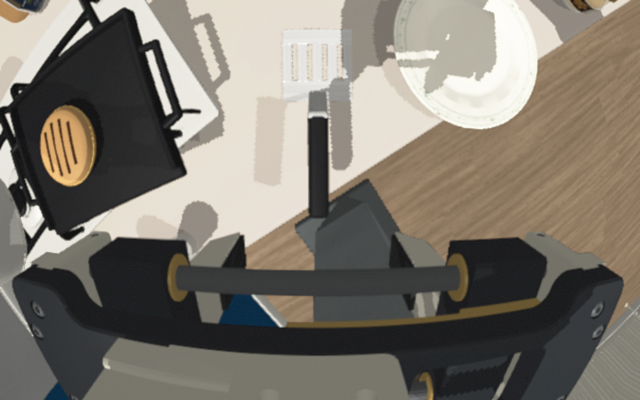

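The turner handle runs from (318,115) to (318,215), its blade is centred near (317,65), and the roll is at (68,146). I'll measure these.

Run:
```python
from h import *
from cell import arm
d=np.load("w3.npz");P=fcloud(d);f=d["frame"].astype(int)
m=np.zeros(f.shape[:2],bool);m[112:218,300:336]=True
m&=(P[...,2]>.05)&(f.sum(2)<200)
q=P[m];print(m.sum(),q.min(0).round(3),q.max(0).round(3));c=q.mean(0);w=np.linalg.svd(q-c)[2][0];w*=np.sign(w[0]);t=(q-c)@w
print(c.round(4),w.round(3),"yaw",np.degrees(np.arctan2(w[1],w[0])),t.min(),t.max())
for u,v in((283,30),(351,31),(283,97),(349,101)):print(fish(d,u,v,.002).round(3))
r,g,b=f[...,0],f[...,1],f[...,2]
m=(r>b+40)&(P[...,2]>.075)&(P[...,2]<.1)&(abs(P[...,0]-.63)<.1)&(abs(P[...,1]-.1)<.1)
q=P[m];print("roll",m.sum(),cv2.minEnclosingCircle((q[:,:2]*1000).astype(np.float32)),np.median(q,0).round(3))
top=q[q[:,2]>.086];print(cv2.minEnclosingCircle((top[:,:2]*1000).astype(np.float32)))
m=(P[...,2]>.012)&(P[...,2]<.026)&(abs(P[...,0]-.46)<.15)&(abs(P[...,1]+.35)<.13);q=P[m];print(cv2.minEnclosingCircle((q[:,:2]*1000).astype(np.float32)))
```

```text
1858 [ 0.402 -0.154  0.064] [ 0.488 -0.089  0.076]
[ 0.4455 -0.1221  0.0706] [ 0.835 -0.544 -0.085] yaw -33.06074655307037 -0.04789919296231225 0.04794846395996708
[ 0.592 -0.173  0.002]
[ 0.548 -0.236  0.002]
[ 0.526 -0.129  0.002]
[ 0.481 -0.188  0.002]
roll 3393 ((637.1929321289062, 99.37841796875), 47.66695022583008) [0.631 0.088 0.088]
((637.248291015625, 97.72313690185547), 43.07942581176758)
((462.7585144042969, -352.76043701171875), 101.00173950195312)
```

{"op": "arm_command", "data": {"dp": [[0.3,0,0.5],[0.6,0.1,1],[0.5,0,1],[0,0,1],[0,0,1],[0,0,1],[0,0,0.6],[0,0,0.2],[0,0,0],[0,0,0]], "angular": [[0,0,0],[0,0,0],[0,0,0],[0,0,0],[0,0,0],[0,0,0],[0,0,0],[0,0,0],[0,0,0],[0,0,0]], "claw": [0.9,0.9,0.9,0.9,0.9,0.9,0.9,0.9,0,0], "force": 60}}

```text
clock: 10.35
position: [0.4542, -0.1294, 0.0418]
ee_rot: [3.004, -0.909, -0.001]
force: [0.2, -0.5, 0.7]
width: 0.773
gripper_force: 0.0
```

{"op": "arm_command", "data": {"dp": [[0,0,0],[0,0,0],[0,0,0],[0,0,0],[0,0,0]], "angular": [[0,0,0],[0,0,0],[0,0,0],[0,0,0],[0,0,0]], "claw": [0,0,0,0,0]}}

```text
clock: 10.85
position: [0.4538, -0.1296, 0.0417]
ee_rot: [3.004, -0.91, -0.002]
force: [0.6, -1.0, -0.2]
width: 0.339
gripper_force: 0.0
```

{"op": "arm_command", "data": {"dp": [[0,0,0],[0,0,0],[0,0,0],[0,0,-0.3],[0,0,-0.7],[0,0,-1],[0,0,-1],[0,0,-1],[0,0,-0.5],[0,0,0]], "angular": [[0,0,0],[0,0,0],[0,0,0],[0,0,0],[0,0,0],[0,0,0],[0,0,-0.5],[0,0,-0.7],[0,0,-0.7],[0,0,-0.3]], "claw": [0,0,0,0,0,0,0,0,0,0]}}

```text
clock: 11.85
position: [0.4549, -0.1295, 0.1564]
ee_rot: [3.113, -0.398, 0.003]
force: [0.4, -1.0, -2.1]
width: 0.216
gripper_force: 59.8
```

```bash
cat > tb.py <<'E'
from h import *
from cell import arm
def blade(n):
    d=save("wrist",n);s=arm.observe();R=Ro.from_rotvec(s["ee_rot"]).as_matrix()
    Q=(fcloud(d)-s["position"])@R   # tool frame
    m=(Q[...,0]>.03)&(Q[...,0]<.2)&(abs(Q[...,1])<.06)&(Q[...,2]>.0)&(Q[...,2]<.07)
    return d,s,R,Q,m
E
python3 - <<'E'
from tb import *
d,s,R,Q,m=blade("w4");print(s["position"],s["width"],s["gripper_force"],"yaw",np.degrees(np.arctan2(R[1,0],R[0,0])))
q=Q[m];print(len(q))
b=q[(q[:,2]>.03)&(q[:,0]>.065)];print(b.min(0).round(3),b.max(0).round(3));A=np.c_[b[:,:2],np.ones(len(b))];k=np.linalg.lstsq(A,b[:,2],rcond=None)[0];print("plane",k.round(4),"pitch deg",np.degrees(k[0]))
print(to([.4345,.1497,.15],s))
E
```

```text
[ 0.45435789 -0.12945319  0.15546475] 0.21257415376213432 59.805110692977905 yaw -14.531178147806292
13915
[ 0.065 -0.041  0.034] [0.141 0.038 0.041]
plane [0.0028 0.0013 0.0382] pitch deg 0.15944077333822768
[ -3.57 -10.61   0.19]
```

View pics/w4.png

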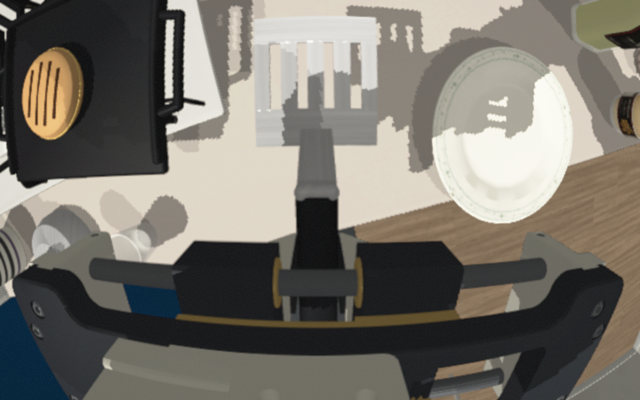

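The turner is held level, with its tip 141 mm ahead of the TCP. I'll move it in front of the griddle.

{"op": "arm_command", "data": {"dp": [[-0.5,-0.3,0],[-0.5,-0.7,0],[-0.5,-1,0],[-0.5,-1,0],[-0.4,-1,0],[-0.3,-1,0],[-0.3,-1,0],[-0.3,-1,0],[-0.2,-1,0],[-0.1,-1,0]], "angular": [[0,0,0],[0,0,0],[0,0,0],[0,0,0],[0,0,0],[0,0,0],[0,0,0],[0,0,0],[0,0,0],[0,0,0]], "claw": [0,0,0,0,0,0,0,0,0,0]}}

```text
clock: 12.9
position: [0.4226, 0.1124, 0.1532]
ee_rot: [3.112, -0.406, -0.005]
force: [1.2, 0.1, -0.8]
width: 0.209
gripper_force: 59.8
```

{"op": "arm_command", "data": {"dp": [[0,-0.9,0],[0,-0.5,0],[0,-0.2,0],[0,0,0],[0,0,0]], "angular": [[0,0,0],[0,0,0],[0,0,0],[0,0,0],[0,0,0]], "claw": [0,0,0,0,0]}}

```text
clock: 13.4
position: [0.4342, 0.1487, 0.1532]
ee_rot: [3.112, -0.407, -0.004]
force: [-0.4, 0.4, -1.5]
width: 0.217
gripper_force: 59.8
```

Run:
```python
from tb import *
d,s,R,Q,m=blade("w5");print(s["position"],s["joints"].round(2),s["clock"],s["force"],to([.4345,.1497,.15],s))
P=fcloud(d);f=d["frame"].astype(int);r,g,b=f[...,0],f[...,1],f[...,2]
m=(r>b+40)&(P[...,2]>.066)&(P[...,2]<.1)&(abs(P[...,0]-.63)<.1)&(abs(P[...,1]-.1)<.1)
q=Q[m];print("roll tool",m.sum(),cv2.minEnclosingCircle((q[:,:2]*1000).astype(np.float32)),np.percentile(q[:,2],5))
m=(f.sum(2)<150)&(abs(P[...,2]-.065)<.006)&(abs(P[...,0]-.63)<.15)&(abs(P[...,1]-.1)<.15)
print("griddle z",np.median(P[m][:,2]),np.median(Q[m][:,2]))
```

```text
[0.43434897 0.14864238 0.15324929] [-0.31  0.26 -0.17  2.04  0.06  0.84 -2.34] 13.45 [-0.93285185 -1.29481267 -1.32363991] [-0.   -0.04  0.13]
roll tool 133 ((167.31582641601562, -6.5518798828125), 17.688180923461914) 0.07305000812589608
griddle z 0.06515332101979807 0.0878751811425728
```

View pics/w5.png

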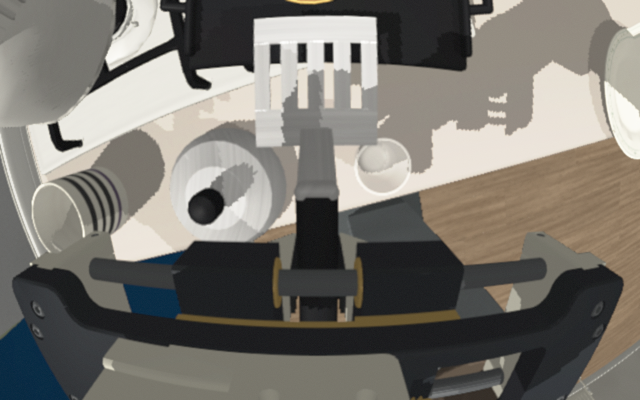

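The blade is lined up with the roll, whose near edge is at (310,3). The dome is upright at (225,185) and the tumbler is clear. I'll tip the nose slightly down and lower to contact.

{"op": "arm_command", "data": {"dp": [[0,0,0.4],[0,0,0.6],[0,0,0.4],[0,0,0.15],[0,0,0],[0,0,0]], "angular": [[0,-0.15,0],[0,-0.15,0],[0,0,0],[0,0,0],[0,0,0],[0,0,0]], "claw": [0,0,0,0,0,0]}}

```text
clock: 14.05
position: [0.4337, 0.1501, 0.1148]
ee_rot: [-3.111, 0.404, 0.073]
force: [-0.2, 0.5, -1.1]
width: 0.214
gripper_force: 59.8
```

{"op": "arm_command", "data": {"dp": [[0,0,0.07],[0,0,0],[0,0,0]], "angular": [[0,0,0],[0,0,0],[0,0,0]], "claw": [0,0,0]}}

```text
clock: 14.35
position: [0.4337, 0.1502, 0.1131]
ee_rot: [-3.111, 0.404, 0.072]
force: [0.4, 0.1, -1.2]
width: 0.211
gripper_force: 59.8
```

Run:
```python
from tb import *
s=arm.observe();R=Ro.from_rotvec(s["ee_rot"]).as_matrix()
print(s["position"],s["force"],R.round(3))
```

```text
[0.43366957 0.15020885 0.11314694] [ 0.44989901  0.08034379 -1.21940614] [[ 0.966 -0.256 -0.045]
 [-0.255 -0.967  0.009]
 [-0.046  0.003 -0.999]]
```

{"op": "arm_command", "data": {"dp": [[0,0,0.07],[0.2,0,0],[0.3,0,-0.01],[0.3,0,-0.01],[0.3,0,-0.01],[0.3,0,-0.01],[0,0,0]], "angular": [[0,0,0],[0,0,0],[0,0,0],[0,0,0],[0,0,0],[0,0,0],[0,0,0]], "claw": [0,0,0,0,0,0,0]}}

```text
clock: 15.05
position: [0.4691, 0.1408, 0.1106]
ee_rot: [-3.111, 0.406, 0.07]
force: [1.6, -0.6, 2.5]
width: 0.218
gripper_force: 59.8
```

{"op": "arm_command", "data": {"dp": [[0.3,0,-0.013],[0.4,0,-0.018],[0.4,0,-0.018],[0.4,0,-0.018],[0.3,0,-0.013],[0,0,0]], "angular": [[0,0,0],[0,0,0],[0,0,0],[0,0,0],[0,0,0],[0,0,0]], "claw": [0,0,0,0,0,0]}}

```text
clock: 15.65
position: [0.5127, 0.1291, 0.1104]
ee_rot: [-3.111, 0.406, 0.071]
force: [1.8, -0.4, 2.1]
width: 0.212
gripper_force: 59.9
```

```bash
cat > rl.py <<'E'
from tb import *
def roll(n):
    d,s,R,Q,_=blade(n);P=fcloud(d);f=d["frame"].astype(int);r,g,b=f[...,0],f[...,1],f[...,2]
    m=(r>b+40)&(abs(Q[...,1])<.07)&(Q[...,0]>.03)&(Q[...,0]<.24)&(Q[...,2]>-.01)&(Q[...,2]<.06)
    q=Q[m];p=P[m];print(s["clock"],s["position"].round(4),s["force"].round(1),"n",m.sum())
    if m.sum()>50: print("roll tool: min",q.min(0).round(3),"max",q.max(0).round(3),cv2.minEnclosingCircle((q[:,:2]*1000).astype(np.float32)),"world",np.array(cv2.minEnclosingCircle((p[:,:2]*1000).astype(np.float32))[0]).round(),"ztop",np.percentile(p[:,2],90).round(4))
    return d,s,R
E
python3 -c "from rl import *;roll('w6')"
```

```text
15.7 [0.5121 0.1292 0.1104] [ 1.9 -0.8  3.1] n 1732
roll tool: min [ 0.133 -0.04   0.015] max [0.153 0.033 0.041] ((152.24124145507812, -3.2875709533691406), 36.52592468261719) world [658.  94.] ztop 0.0869
```

View pics/w6.png

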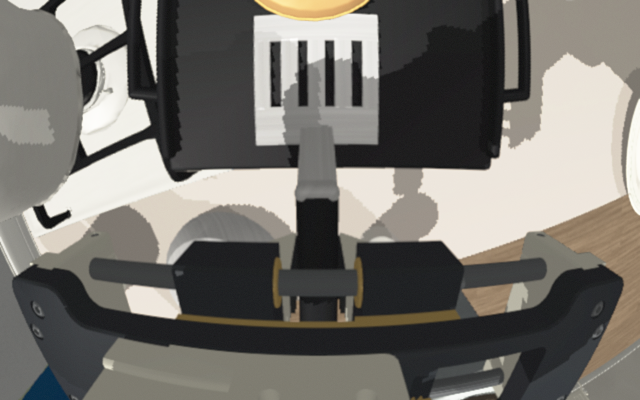

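The roll's near edge is at (310,20), just over the tip, and it has now reached the rear rim. I'll keep pushing so the blade wedges under it.

{"op": "arm_command", "data": {"dp": [[0.2,0,-0.009],[0.3,0,-0.013],[0.3,0,-0.013],[0.3,0,-0.013],[0,0,0]], "angular": [[0,0,0],[0,0,0],[0,0,0],[0,0,0],[0,0,0]], "claw": [0,0,0,0,0]}}

```text
clock: 16.2
position: [0.5385, 0.1224, 0.1105]
ee_rot: [-3.111, 0.405, 0.071]
force: [1.1, 0.6, 2.8]
width: 0.215
gripper_force: 59.9
```

```bash
python3 -c "from rl import *;roll('w7')"
```

```text
16.25 [0.5383 0.1225 0.1104] [ 1.3 -0.2  2.2] n 6464
roll tool: min [ 0.11  -0.053  0.01 ] max [0.154 0.046 0.041] ((152.67079162597656, -3.8605728149414062), 49.65390396118164) world [685.  88.] ztop 0.092
```

{"op": "arm_command", "data": {"dp": [[0.3,0,-0.013],[0.4,0,-0.018],[0.4,0,-0.018],[0.4,0,-0.018],[0.3,0,-0.013],[0.1,0,0],[0,0,0]], "angular": [[0,0,0],[0,0,0],[0,0,0],[0,0,0],[0,0,0],[0,0,0],[0,0,0]], "claw": [0,0,0,0,0,0,0]}}

```text
clock: 16.95
position: [0.5839, 0.1103, 0.1101]
ee_rot: [-3.111, 0.405, 0.073]
force: [1.1, -0.6, 3.3]
width: 0.213
gripper_force: 59.9
```

```bash
python3 -c "from rl import *;roll('w8')"
```

```text
17.0 [0.584  0.1103 0.1101] [ 1.3 -1.   2.8] n 17113
roll tool: min [ 0.064 -0.055  0.01 ] max [0.152 0.048 0.042] ((113.53595733642578, -3.784252882003784), 51.861167907714844) world [693.  85.] ztop 0.093
```

View pics/w8.png

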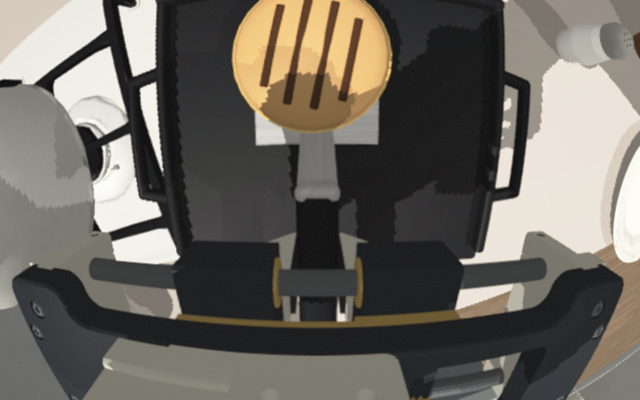

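The roll sits on the blade with its near edge at (315,130). I'll lift gently while levelling to slightly nose-up.

{"op": "arm_command", "data": {"dp": [[0,0,0],[0,0,-0.1],[0,0,-0.2],[0,0,-0.4],[0,0,-0.5],[0,0,-0.6],[0,0,-0.6],[0,0,-0.5],[0,0,-0.4],[0,0,-0.2]], "angular": [[0,0.15,0],[0,0.15,0],[0,0.1,0],[0,0.1,0],[0,0.05,0],[0,0,0],[0,0,0],[0,0,0],[0,0,0],[0,0,0]], "claw": [0,0,0,0,0,0,0,0,0,0]}}

```text
clock: 18.0
position: [0.5815, 0.1115, 0.199]
ee_rot: [3.108, -0.404, 0.058]
force: [-0.9, 0.8, -1.8]
width: 0.219
gripper_force: 59.9
```

Run:
```python
from rl import *
d,s,R=roll('w9');print(R.round(3))
print(to([.46,.08,.2],s))
```

```text
18.05 [0.5817 0.1115 0.1992] [ 0.4 -0.4 -1.6] n 17167
roll tool: min [ 0.062 -0.05   0.012] max [0.147 0.044 0.041] ((107.87200164794922, -3.4170472621917725), 48.48598861694336) world [688.  87.] ztop 0.1891
[[ 0.966 -0.256  0.036]
 [-0.255 -0.967 -0.012]
 [ 0.038  0.002 -0.999]]
[-4.38  2.46 -0.19]
```

{"op": "arm_command", "data": {"dp": [[-0.1,0.3,0],[-0.2,0.6,0],[-0.3,0.9,0],[-0.3,1,0],[-0.3,1,0],[-0.3,1,0],[-0.3,1,0],[-0.3,1,0],[-0.3,1,0],[-0.3,1,0]], "angular": [[0,0,0],[0,0,0],[0,0,0],[0,0,0],[0,0,0],[0,0,0],[0,0,0],[0,0,0],[0,0,0],[0,0,0]], "claw": [0,0,0,0,0,0,0,0,0,0]}}

```text
clock: 19.05
position: [0.4574, -0.086, 0.1952]
ee_rot: [3.107, -0.406, 0.053]
force: [-0.5, -0.2, -2.9]
width: 0.214
gripper_force: 59.9
```

{"op": "arm_command", "data": {"dp": [[-0.2,1,0],[-0.1,1,0],[0,1,0],[0,1,0],[0,0.9,0],[0,0.8,0],[0,0.6,0],[0,0.4,0],[0,0.2,0],[0,0,0]], "angular": [[0,0,0],[0,0,0],[0,0,0],[0,0,0],[0,0,0],[0,0,0],[0,0,0],[0,0,0],[0,0,0],[0,0,0]], "claw": [0,0,0,0,0,0,0,0,0,0]}}

```text
clock: 20.05
position: [0.4076, -0.2493, 0.1958]
ee_rot: [3.107, -0.405, 0.054]
force: [-0.2, 0.5, -2.6]
width: 0.216
gripper_force: 59.9
```

{"op": "arm_command", "data": {"dp": [[0,0,0],[0,0,0],[0,0,0],[0,0,0],[0,0,0],[0,0,0],[0,0,0],[0,0,0],[0,0,0],[0,0,0]], "angular": [[0,0,0.3],[0,0,0.6],[0,0,0.8],[0,0,0.9],[0,0,0.9],[0,0,0.8],[0,0,0.6],[0,0,0.4],[0,0,0],[0,0,0]], "claw": [0,0,0,0,0,0,0,0,0,0]}}

```text
clock: 21.05
position: [0.4085, -0.2482, 0.196]
ee_rot: [-2.712, 1.571, -0.055]
force: [-0.2, 0.4, -2.6]
width: 0.214
gripper_force: 59.9
```

Run:
```python
from rl import *
d,s,R=roll('w10');print(R.round(3),s["joints"].round(2))
P=fcloud(d);m=(P[...,2]>.012)&(P[...,2]<.026)&(abs(P[...,0]-.46)<.15)&(abs(P[...,1]+.35)<.13);q=P[m];print(cv2.minEnclosingCircle((q[:,:2]*1000).astype(np.float32)))
```

```text
21.1 [ 0.4084 -0.2484  0.196 ] [ 0.  -0.  -1.2] n 14856
roll tool: min [ 0.062 -0.051  0.012] max [0.147 0.043 0.041] ((109.09211730957031, -2.756866931915283), 49.187984466552734) world [ 466. -342.] ztop 0.185
[[ 0.496 -0.867  0.034]
 [-0.868 -0.497 -0.012]
 [ 0.027 -0.024 -0.999]] [ 0.28  0.2   0.19  2.   -0.05  0.9  -2.13]
((462.60943603515625, -352.47955322265625), 100.44363403320312)
```

View pics/w10.png

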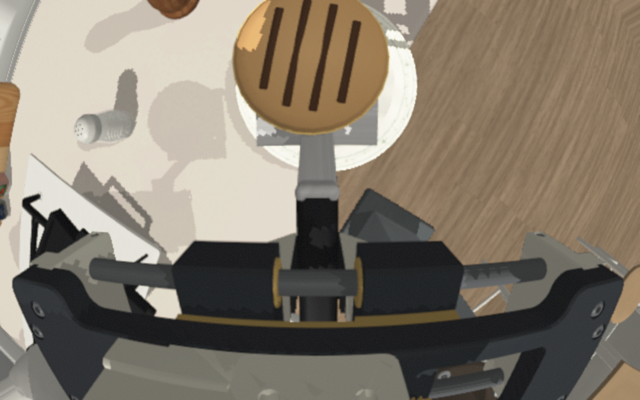

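The roll rides centred on the blade above the plate. I'm past the picture-viewing limit, so I'll use measurements only from here. Next I'll level the blade, centre it and lower.

{"op": "arm_command", "data": {"dp": [[0,0.1,0.2],[0.1,0.2,0.5],[0,0,0.7],[0,0,0.8],[0,0,0.8],[0,0,0.7],[0,0,0.6],[0,0,0.4],[0,0,0.2],[0,0,0]], "angular": [[-0.08,0,0],[-0.08,0,0],[0,-0.1,0],[0,-0.1,0],[0,0,0],[0,0,0],[0,0,0],[0,0,0],[0,0,0],[0,0,0]], "claw": [0,0,0,0,0,0,0,0,0,0]}}

```text
clock: 22.1
position: [0.4033, -0.2556, 0.0728]
ee_rot: [-2.715, 1.579, 0.006]
force: [-0.4, 0.1, -1.6]
width: 0.213
gripper_force: 59.9
```

Run:
```python
from rl import *
d,s,R=roll('w11');print(R.round(3),s["joints"].round(2))
Q=(fcloud(d)-s["position"])@R;f=d["frame"].astype(int)
m=(abs(Q[...,1])<.04)&(Q[...,0]>.052)&(Q[...,0]<.062)&(Q[...,2]>.03)&(Q[...,2]<.05);print(np.median(Q[m],0))
```

```text
22.15 [ 0.4037 -0.2557  0.0735] [-0.2 -0.  -2. ] n 14782
roll tool: min [ 0.062 -0.051  0.013] max [0.147 0.043 0.041] ((108.96636962890625, -3.2647202014923096), 48.14106750488281) world [ 460. -349.] ztop 0.0581
[[ 0.494 -0.869 -0.002]
 [-0.869 -0.494  0.002]
 [-0.003  0.001 -1.   ]] [ 0.33  0.4   0.16  2.1  -0.11  0.65 -2.06]
[ 0.05851257 -0.01069165  0.0398392 ]
```

{"op": "arm_command", "data": {"dp": [[0.14,0,-0.11],[0.13,0,-0.11],[0.12,0,-0.12],[0.12,0,-0.13],[0.11,0,-0.13],[0.1,0,-0.14],[0.1,0,-0.14],[0,0,0]], "angular": [[0,-0.3,0],[0,-0.3,0],[0,-0.3,0],[0,-0.3,0],[0,-0.3,0],[0,-0.3,0],[0,-0.2,0],[0,0,0]], "claw": [0,0,0,0,0,0,0,0]}}

```text
clock: 22.95
position: [0.4162, -0.2777, 0.0931]
ee_rot: [-2.562, 1.493, 0.388]
force: [-0.0, -0.2, -2.2]
width: 0.218
gripper_force: 59.9
```

Run:
```python
from rl import *
d,s,R=roll('w12');print(R.round(3))
print("tip",(s["position"]+R@[.141,0,.0417]).round(4),"roll base c",(s["position"]+R@[.109,-.003,.039]).round(4))
```

```text
23.0 [ 0.4158 -0.2769  0.0929] [-0.6 -1.  -2.7] n 14660
roll tool: min [ 0.066 -0.058  0.012] max [0.153 0.049 0.06 ] ((115.302978515625, -4.561525344848633), 53.94237518310547) world [ 466. -357.] ztop 0.0534
[[ 0.472 -0.87  -0.146]
 [-0.831 -0.494  0.258]
 [-0.296  0.    -0.955]]
tip [ 0.4762 -0.3833  0.0113] roll base c [ 0.4641 -0.3559  0.0234]
```

{"op": "arm_command", "data": {"dp": [[-0.1,0,0.1],[-0.1,0,0.08],[-0.2,0,0.06],[-0.3,0,0.09],[-0.3,0,0.09],[0,0,0]], "angular": [[0,0,0],[0,0,0],[0,0,0],[0,0,0],[0,0,0],[0,0,0]], "claw": [0,0,0,0,0,0]}}

```text
clock: 23.6
position: [0.4013, -0.251, 0.0902]
ee_rot: [-2.563, 1.489, 0.393]
force: [-0.1, 0.3, -0.8]
width: 0.214
gripper_force: 59.9
```

```bash
cat > r2.py <<'E'
from rl import *
def go(n):
    d,s,R=roll(n)
    print("tip",(s["position"]+R@[.141,0,.0417]).round(4))
    P=fcloud(d);f=d["frame"].astype(int);m=(f[...,0]>f[...,2]+40)&(abs(P[...,0]-.46)<.09)&(abs(P[...,1]+.35)<.09)&(P[...,2]>.008)&(P[...,2]<.07)
    p=P[m];A=np.c_[p[:,:2],np.ones(len(p))];t=p[:,2]>np.percentile(p[:,2],40);k=np.linalg.lstsq(A[t],p[t,2],rcond=None)[0]
    print(m.sum(),"ctr",cv2.minEnclosingCircle((p[:,:2]*1000).astype(np.float32)),"z",np.percentile(p[:,2],[2,50,98]).round(4),"slope deg",np.degrees(k[:2]).round(1))
E
python3 -c "from r2 import *;go('w13')"
```

```text
23.65 [ 0.4017 -0.2518  0.0902] [ 0.1 -0.3 -1.9] n 10601
roll tool: min [ 0.088 -0.056  0.009] max [0.149 0.048 0.059] ((136.31521606445312, -4.324119567871094), 52.053802490234375) world [ 464. -352.] ztop 0.0446
tip [ 0.4621 -0.3579  0.0083]
10580 ctr ((464.11053466796875, -352.8655090332031), 51.739776611328125) z [0.0308 0.0412 0.0457] slope deg [-2.5  4.3]
```

{"op": "arm_command", "data": {"dp": [[-0.2,0,0.06],[-0.3,0,0.09],[-0.4,0,0.12],[-0.4,0,0.12],[-0.4,0,0.12],[-0.4,0,0.12],[-0.4,0,0.1],[-0.2,0,0.0],[-0.2,0,-0.2],[0,0,-0.4]], "angular": [[0,0,0],[0,0,0],[0,0,0],[0,0,0],[0,0,0],[0,0,0],[0,0,0],[0,0,0],[0,0,0],[0,0,0]], "claw": [0,0,0,0,0,0,0,0,0,0]}}

```text
clock: 24.65
position: [0.3659, -0.1903, 0.1087]
ee_rot: [-2.562, 1.49, 0.396]
force: [0.2, 0.5, -0.1]
width: 0.218
gripper_force: 60.0
```

Run:
```python
from r2 import *
go('w14');s=arm.observe();R=Ro.from_rotvec(s["ee_rot"]).as_matrix();print(R.round(3),s["joints"].round(2),to([.44,-.12,.16],s))
```

```text
24.7 [ 0.3675 -0.1919  0.1102] [-0.2 -1.2  0.1] n 1
tip [ 0.4278 -0.2981  0.0284]Traceback (most recent call last):
  File "<stdin>", line 2, in <module>
  File "r2.py", line 6, in go
    p=P[m];A=np.c_[p[:,:2],np.ones(len(p))];t=p[:,2]>np.percentile(p[:,2],40);k=np.linalg.lstsq(A[t],p[t,2],rcond=None)[0]
                                                     ~~~~~~~~~~~~~^^^^^^^^^^^
    return _quantile_unchecked(
        a, q, axis, out, overwrite_input, method, keepdims, weights)
    return _ureduce(a,
                    func=_quantile_ureduce_func,
    ...<5 lines>...
                    overwrite_input=overwrite_input,
                    method=method)
    r = func(a, **kwargs)
    result = _quantile(arr,
                       quantiles=q,
    ...<2 lines>...
                       out=out,
                       weights=wgt)
    slices_having_nans = np.isnan(arr[-1, ...])
                                  ~~~^^^^^^^^^
IndexError: index -1 is out of bounds for axis 0 with size 0
```

```bash
cat > sc.py <<'E'
from h import *
def rollside(n="side",name="sx"):
    d=save(n,name);P=cloud(d);f=d["frame"].astype(int)
    m=(f[...,0]>f[...,2]+35)&(abs(P[...,0]-.46)<.1)&(abs(P[...,1]+.35)<.1)&(P[...,2]>.008)&(P[...,2]<.07)
    p=P[m];print(n,m.sum(),"ctr",[np.round(v,1) for v in cv2.minEnclosingCircle((p[:,:2]*1000).astype(np.float32))] if m.sum() else 0,"z",np.percentile(p[:,2],[2,50,98]).round(4) if m.sum() else 0)
E
python3 - <<'E'
from sc import *
from cell import arm
rollside("side","s3");rollside("scene","c3")
s=arm.observe();R=Ro.from_rotvec(s["ee_rot"]).as_matrix();print(s["position"],R.round(3),s["joints"].round(2))
E
```

```text
side 468 ctr [array([ 461.3, -342.2]), np.float64(57.8)] z [0.0128 0.0307 0.0376]
scene 283 ctr [array([ 457.4, -350.5]), np.float64(46.6)] z [0.016  0.0323 0.0398]
[ 0.36770547 -0.19207665  0.10908695] [[ 0.472 -0.87  -0.147]
 [-0.83  -0.494  0.258]
 [-0.297 -0.    -0.955]] [ 0.42  0.41  0.1   2.01 -0.23  1.   -1.96]
```

The roll lies flat near the plate's centre, at about (459,-348) mm. I'll level the turner and put it down.

{"op": "arm_command", "data": {"dp": [[0,0,-0.3],[0,0,-0.5],[0,0,-0.5],[0,0,-0.3],[0,0,0],[0,0,0],[0,0,0]], "angular": [[0,0.3,0],[0,0.6,0],[0,0.6,0],[0,0.5,0],[0,0,-0.8],[0,0,-0.9],[0,0,0]], "claw": [0,0,0,0,0,0,0]}}

```text
clock: 25.5
position: [0.3711, -0.1984, 0.1475]
ee_rot: [-2.894, 1.218, 0.004]
force: [0.1, 0.5, -1.7]
width: 0.216
gripper_force: 60.0
```

Run:
```python
from r2 import *
go('w15');s=arm.observe();R=Ro.from_rotvec(s["ee_rot"]).as_matrix();print(R.round(3),s["position"],to([.445,-.09,.06],s))
Q=(fcloud(np.load('w15.npz'))-s["position"])@R
b=Q[(Q[...,0]>.065)&(Q[...,0]<.16)&(abs(Q[...,1])<.045)&(Q[...,2]>.03)&(Q[...,2]<.048)];A=np.c_[b[:,:2],np.ones(len(b))];print(b.max(0),np.linalg.lstsq(A,b[:,2],rcond=None)[0])
```

```text
25.55 [ 0.3711 -0.1986  0.1475] [ 0.  -0.5 -2.2] n 4
tip [ 0.469  -0.2998  0.1053]
2242 ctr ((463.1209411621094, -354.0860290527344), 48.67742919921875) z [0.0204 0.0316 0.0341] slope deg [ 0.9 -0.7]
[[ 0.695 -0.719 -0.002]
 [-0.719 -0.695  0.002]
 [-0.003 -0.    -1.   ]] [ 0.3710662  -0.19861214  0.14745414] [-1.05 -5.15  3.5 ]
[0.14201909 0.03878504 0.0397122 ] [-0.02224024 -0.00224797  0.0388494 ]
```

{"op": "arm_command", "data": {"dp": [[-0.2,-0.6,0],[-0.3,-0.9,0],[-0.3,-1,0],[-0.2,-1,0.2],[0,-1,0.5],[0,-0.65,0.8],[0,0,0.9],[0,0,0.8],[0,0,0.4],[0,0,0]], "angular": [[0,-0.15,0],[0,0,0],[0,0,0],[0,0,0],[0,0,0],[0,0,0],[0,0,0],[0,0,0],[0,0,0],[0,0,0]], "claw": [0,0,0,0,0,0,0,0,0,0]}}

```text
clock: 26.55
position: [0.4439, -0.0886, 0.057]
ee_rot: [-2.885, 1.22, 0.041]
force: [-0.5, 0.8, -1.1]
width: 0.211
gripper_force: 60.0
```

{"op": "arm_command", "data": {"dp": [[0,0,0.25],[0,0,0.2],[0,0,0]], "angular": [[0,0,0],[0,0,0],[0,0,0]], "claw": [0,0,0]}}

```text
clock: 26.85
position: [0.4444, -0.089, 0.0469]
ee_rot: [-2.884, 1.218, 0.036]
force: [0.7, 0.1, -0.5]
width: 0.215
gripper_force: 60.0
```

{"op": "arm_command", "data": {"dp": [[0,0,0.1],[0,0,0.1],[0,0,0]], "angular": [[0,0,0],[0,0,0],[0,0,0]], "claw": [0,0,0]}}

```text
clock: 27.15
position: [0.4442, -0.0889, 0.0419]
ee_rot: [-2.885, 1.218, 0.036]
force: [0.1, -0.2, -1.7]
width: 0.212
gripper_force: 60.0
```

{"op": "arm_command", "data": {"dp": [[0,0,0.06],[0,0,0]], "angular": [[0,0,0],[0,0,0]], "claw": [0,0]}}

```text
clock: 27.35
position: [0.4445, -0.0888, 0.0409]
ee_rot: [-2.885, 1.218, 0.035]
force: [-2.7, 0.5, 8.2]
width: 0.208
gripper_force: 60.0
```

Contact made. I'll release gently and retreat.

{"op": "arm_command", "data": {"dp": [[0,0,0],[0,0,0],[0,0,0],[0,0,0],[0,0,-0.4],[0,0,-0.8],[0,0,-1],[0,0,-1],[0,0,-1],[0,0,-1]], "angular": [[0,0,0],[0,0,0],[0,0,0],[0,0,0],[0,0,0],[0,0,0],[0,0,0],[0,0,0],[0,0,0],[0,0,0]], "claw": [0.3,0.4,0.6,0.8,0.8,0.8,0.8,0.8,0.8,0.8]}}

```text
clock: 28.35
position: [0.4464, -0.0913, 0.1722]
ee_rot: [-2.885, 1.218, 0.035]
force: [1.2, 0.1, -0.7]
width: 0.801
gripper_force: 0.0
```

{"op": "arm_command", "data": {"dp": [[0,0,-1],[0,0,-1],[0,0,-0.5],[0,0,0],[0,0,0]], "angular": [[0,0,0],[0,0,0],[0,0,0],[0,0,0],[0,0,0]], "claw": [0.8,0.8,0.8,0.8,0.8]}}

```text
clock: 28.85
position: [0.4473, -0.0924, 0.2329]
ee_rot: [-2.885, 1.218, 0.036]
force: [-0.5, -0.0, 0.0]
width: 0.803
gripper_force: 0.0
```

Run:
```python
from sc import *
from cell import arm
rollside("side","s4");s=arm.observe();print(s["position"],s["clock"],s["width"])
d=save("wrist","w16");P=fcloud(d);f=d["frame"].astype(int)
X,Y,Z=P[...,0],P[...,1],P[...,2]
h=(f.sum(2)<200)&(Z>.045)&(Z<.085)&(X>.36)&(X<.5)&(Y>-.16)&(Y<0)
q=P[h];print("handle",h.sum(),q.mean(0).round(3),q.min(0).round(3),q.max(0).round(3))
r=(f[...,0]>f[...,2]+40)&(abs(X-.46)<.09)&(abs(Y+.35)<.09)&(Z>.01)&(Z<.07);p=P[r];print("roll",r.sum(),cv2.minEnclosingCircle((p[:,:2]*1000).astype(np.float32)) if len(p) else 0)
k=(f.sum(2)<150)&(abs(X-.464)<.06)&(abs(Y-.24)<.06)&(Z>.055)&(Z<.1);print("knob",k.sum(),np.median(P[k],0) if k.sum() else 0)
```

```text
side 463 ctr [array([ 457.8, -342.5]), np.float64(57.3)] z [0.0126 0.0311 0.0374]
[ 0.4470287  -0.09231805  0.23235971] 28.9 0.8007921989780236
handle 1401 [ 0.439 -0.083  0.07 ] [ 0.399 -0.121  0.063] [ 0.475 -0.045  0.076]
roll 2960 ((463.4504699707031, -352.0473937988281), 47.26778793334961)
knob 0 0
```

Run:
```python
from h import *
from cell import arm
for n in("s4","side0"):
    d=np.load(n+".npz");P=cloud(d);X,Y,Z=P[...,0],P[...,1],P[...,2]
    for nm,(x,y,a) in dict(dome=(.464,.24,.08),tumbler=(.445,.09,.04),salt=(.665,-.205,.04),plate=(.4625,-.3525,.11)).items():
        m=(abs(X-x)<a)&(abs(Y-y)<a)&(Z>.012)&(Z<.12);q=P[m];print(n,nm,m.sum(),np.median(q,0).round(3) if len(q) else 0,q[:,2].max().round(3) if len(q) else 0)
arm.sign_off()
```

```text
s4 dome 392 [0.448 0.211 0.04 ] 0.091
s4 tumbler 165 [0.448 0.078 0.044] 0.065
s4 salt 213 [ 0.671 -0.197  0.052] 0.095
s4 plate 1579 [ 0.462 -0.354  0.02 ] 0.039
side0 dome 0 0 0
side0 tumbler 163 [0.448 0.079 0.046] 0.064
side0 salt 212 [ 0.67  -0.197  0.054] 0.094
side0 plate 1190 [ 0.464 -0.344  0.019] 0.029
the job is handed in; nothing more can be done
```

The job is handed in at about 29 s: the roll lies flat within about 2 mm of the plate's centre, the dome stands upright on the left strip, and the turner's blade is flat on the worktop clear of the plate; the plate, tumbler and shaker measured unmoved (the mill, jar, bottle and mug were never approached but not re-measured), and I viewed 12 pictures against the limit of 10.

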